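# Bring a red-capped bottle into an inspection camera's view with the mirror

### The arm

A 6-joint arm with a two-finger parallel gripper is mounted at the origin on a cart in front of the work surface, level with it; the furniture and walls round the work are solid. World frame = base frame: x ahead of the robot, y to its left, z up, the work surface at z = 0. Lengths are in mm, angles in rad, forces in N, time in s.
With the tool pointing down it reaches from about 300 to 775 mm from the base axis. Payload 14.6 kg.
Tool frame: the origin (TCP) lies at the very end of the fingers, on their centre line; the grasp point (between the pads) lies 19 mm behind it; z points along the fingers, y is the line along which they close (so a half turn about z gives the same grasp; the last joint's range is limited). The gripper opens to 94 mm and grips with 3 to 60 N. Pads are 16 mm wide; open, the fingers measure 119 mm over their backs; the gripper's body (75 mm by 177 mm) begins 78 mm behind the grasp point.
Start: joints at [-1.369, 0.3, 1.521, -0, 1.321, -0.067], TCP at [146.059, -530.241, 205.446] pointing down, gripper open.
Joint ranges: [-3.03, 3.03], [-0.79, 2.21], [0.23, 2.52], [-1.04, 4.18], [0, 3.07], [-2.55, 2.55]. Speed limits (rad/s): [2.22, 2.22, 2.57, 3.14, 3.14, 3.14].

### API

Orientations are given as [roll, pitch, yaw] about the fixed x, y, z axes, in that order (R = Rz(yaw) Ry(pitch) Rx(roll)).
In Python, from cell import manip, eyes, ticket gives the robot as it stands. The module is installed in compiled form; this text tells all that it offers.
- The arm moves only by the tool arm_command, never from a script. Its argument "plan" is a list of rows, each a list of 5 numbers: the opening, from -1 (shut) to 1 (fully open), then the shift along the tool's x, y, z in m, then the turn about the tool's z in rad. In form: [[jaw, dx, dy, dz, roll], ...]. A call has 1 to 20 rows; each row shifts and turns the commanded pose from where the row before left it, along the tool's axes as they then stand; what a row does not reach is not made up. A row lasts 1/8 s, in which the tool goes at most 62.5 mm and 10.7 degrees, less where a joint would pass 70% of its speed; a pose out of reach is approached as far as the arm can. A call is refused whole if a number of a shift passes 0.0625 or a number of a turn 0.188, either way. A call with a gripper value outside its range is refused whole. The fingers move at their own pace and stop on an object; "newtons" is the grip in N (left out, the last holds). Time passes only in rows, so rows that do not move let the fingers close. It gives the time, the measured TCP pose, the force, the opening and the grip force at its end, in the units of the state.
- manip.read_state(): the state, without advancing time (a new reading comes with each control period).
- eyes.camera(name): name is "side" or "top" or "wrist"; returns a dict with "img" (480x640x3 uint8, blue, green, red), "z_map" (480x640 float32, mm along the optical axis (not along the pixel's ray), 0 where there is no reading), "fx", "fy", "cx", "cy" (pixels), "eye" and "orientation" of the camera in the world. Camera axes: x right, y down, z forward; pixel columns grow to the right and rows downward; lengths in mm; the calibration is good to about 2 mm. A picture is of the moment at which its call begins.
- ticket.sign_off(): hands the job in; it is judged then, once.
The state is a dict: "clock": time; "joints": joint angles; "qd": joint speeds; "effort": joint torques, N m; "eef_pos": TCP position; "eef_rot": TCP orientation; "wrist_force": force on the tool from outside, world axes, zero at the start; "moment": the same for the moment, N m; "finger_gap": finger opening in mm; "finger_force": force on a finger pad.
Only numpy, scipy, OpenCV 4.12 (cv2) and the standard library are available. Lean on these libraries where they do the work, as an engineer would, in place of code of your own. Each camera call takes 0.05 s, during which the arm holds its last target. There are 200 camera calls.

### The job

Press the pedal of the inspection stand down to its stop so that the yellow shutter swings clear of the camera lens. Then take the orange fin on top of the mirror and turn the mirror until the camera sees the red cap of the white bottle in it, centred in the view. The mirror springs back, so finish while still gripping the fin and holding that angle, and leave the bottles and the timer where they stand.

Things in the scene. Friction and masses are not known exactly. Their poses are not given: they have to be found in the camera images.
- stand: white inspection stand fixed to the bench, base plate 10 mm thick. Origin on the bench under the mirror's turning axis; -x points to the camera, +y to the pedal side, z up. The black camera (55 x 58 x 50 mm, top 120 mm up) lies 115 to 170 mm from the mirror axis and looks level along +x at the mirror. In this frame: lens (-0.104, 0, 0.095), pedal hinge (-0.085, 0.085, 0.035)
- lens (a point): centre of the front glass of the camera lens, 95 mm above the bench; the line of sight leaves it level and straight to the mirror axis
- mirror: upright mirror, 60 x 54 mm, centre 95 mm up, black frame, turning about the upright axis in its reflecting face. Origin on that axis at bench height; -x is the reflecting face's normal, z up. At rest it squarely faces the lens. Turns only anticlockwise seen from above, 0 to 1.35 rad (face going from lens toward bottles), against a light spring (0.07 N m at most) that returns it when let go
- fin (a point): grasp point inside the orange upright fin on top of the mirror: fin 12 mm thick (along the mirror's x), 40 mm long (along its y), 40 mm high, from 130 to 170 mm above the bench; this point is 152 mm up, on the turning axis. Axes as the mirror's; the fin turns with the mirror
- view (a point): point on the mirror axis 95 mm up whose x axis points along the camera's line of sight AFTER reflection in the mirror (level, z up). What lies on this x axis is in the centre of the camera's view. It turns twice as far as the mirror, geared to it; at rest it points back at the lens. A red needle 60 mm long, low on the mirror's post (28 mm up), points the same way
- small_red: white bottle with a red cap, 43 mm diameter, 108 mm tall, loose, stands upright 150 to 210 mm from the mirror axis on the stand's -y side. Origin at the centre of its underside
- red_cap (a point): centre of the red cap of that bottle, 95 mm above its underside, the marker to be seen in the mirror
- pedal_pad (a point): place to press: top of the ribbed black rubber pad of the pedal (44 mm along the stand's x, 50 mm along y), 61 mm outward of the pedal's hinge; about 57 mm above the bench at rest, sloping up outward, about 33 mm when pressed to the stop. Moves with the pedal
- pedal (a joint): pedal angle: 0 at rest, 0.45 rad at its stop. The outer end goes down; a spring returns it (about 2 N on the pad at the start, 9 N at the stop)
- shutter (a joint): angle of the yellow round shutter (36 mm disc) on a pivot below the lens: 0 in front of the lens, swings sideways up to 1.2 rad. The inner end of the pedal pushes it to about 0.9 rad when the pedal is at its stop; it stays where it is left when the pedal returns. From 0.7 rad on the lens is clear
- dropper_white: bystander: small all-white dropper bottle, 41 mm diameter, 90 mm tall, loose; origin under its centre
- amber_white_cap: bystander: dark brown bottle with a white cap, 47 mm diameter, 118 mm tall, loose; origin under its centre
- bench_timer: bystander: flat white timer, 62 x 66 x 18 mm, loose on the bench; origin under its centre
Things that resemble listed ones, but are neither listed nor needed, are in the scene too. What is shaped like the small_red but blue or purple is not meant.

How it is judged:
By the outcome, as a careful person would: the job done as asked, in the order asked, and still so for the second after the job is handed in, while the arm keeps its last pose, push and grip.
It also fails if it takes over 45 s, if anything falls off the work surface, if the arm or the gripper's body presses on something with over 40 N, if the wrist force passes 120 N, or if a joint passes its speed limit or range.

## Working session

There is one attempt and no reset: what is moved stays moved. The work goes in short steps, Python scripts to look and compute and a tool call to move; the robot and the scene stay as the last step left them, time stands still between calls to the robot, and variables do not carry over. Pictures are saved under pics/ and viewed, at most 10 in all, crops included, and the job is handed in when it is done.

Besides the shell and the picture viewer there is one more tool, called after "Request:" by a JSON object that holds its "fn" and its "kwargs". arm_command: Moves the arm, as the interface text tells. Its arguments: {"type":"object","properties":{"plan":{"type":"array"},"newtons":{"type":"number"}},"required":["plan"]}

```bash
mkdir -p pics
cat > h.py <<'E'
import numpy as np, cv2
from cell import manip, eyes, ticket
from scipy.spatial.transform import Rotation as R
def rot(c):
    o=np.array(c["orientation"],float)
    return o if o.shape==(3,3) else (R.from_euler('xyz',o).as_matrix() if o.size==3 else R.from_quat(o).as_matrix())
def pts(c):
    v,u=np.mgrid[:480,:640]; z=c["z_map"]
    P=np.stack([(u-c["cx"])/c["fx"]*z,(v-c["cy"])/c["fy"]*z,z],-1)
    return P@rot(c).T+np.array(c["eye"])
def ray(c,u,v,h):
    d=rot(c)@np.array([(u-c["cx"])/c["fx"],(v-c["cy"])/c["fy"],1]); e=np.array(c["eye"])
    return e+d*(h-e[2])/d[2]
E
python3 - <<'E'
from h import *
s=manip.read_state(); print(s)
for n in ["top","side"]:
    c=eyes.camera(n); cv2.imwrite(f"pics/{n}0.png",c["img"]); print(n,c["eye"],c["orientation"],c["fx"],c["cx"],c["cy"])
    np.save(f"{n}0.npy",c,allow_pickle=True)
E
```

```text
{'clock': 0.0, 'joints': array([-1.36861533e+00,  3.00463391e-01,  1.52158338e+00,  1.62795667e-05,
        1.32070868e+00, -6.66078468e-02]), 'qd': array([-0.00067195,  0.00184264, -0.00049493, -0.00209916, -0.00069341,
        0.00069634]), 'effort': array([-3.67568151e-03, -5.31814563e+01, -3.52741063e+01,  7.06866989e-02,
        2.43681466e-02, -1.27103090e-04]), 'eef_pos': array([ 146.00376659, -529.9908408 ,  204.88959273]), 'eef_rot': array([-3.14043349e+00, -9.31274973e-05,  2.68784748e-01]), 'wrist_force': array([-0.86866023,  0.07392335, -0.89912909]), 'moment': array([-0.0075781 ,  0.02966314, -0.0540237 ]), 'finger_force': 0.0, 'finger_gap': 93.85069111708813}
top [ 479.42090122  -63.70226523 1124.78557982] [-3.07272218e+00  2.38027278e-03 -1.55354494e+00] 500.83575061740055 311.32005775045553 240.68215062505567
side [ 30.41548072 769.59692322 702.15698838] [-2.09109584  0.01730156 -2.56114921] 577.5561296054508 316.8037821299388 237.80369789678164
```

View pics/top0.png

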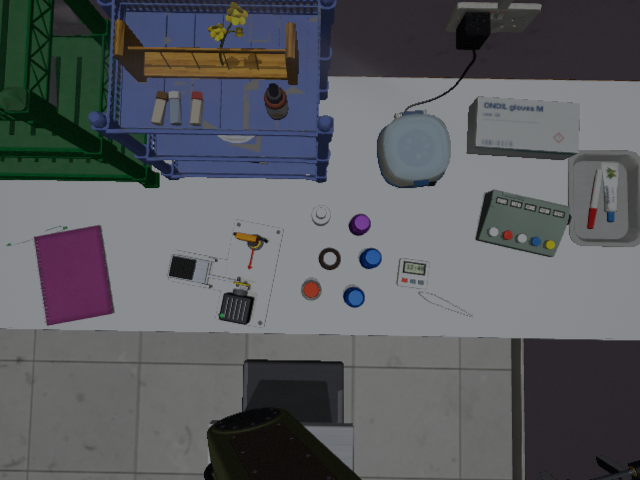

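View pics/side0.png

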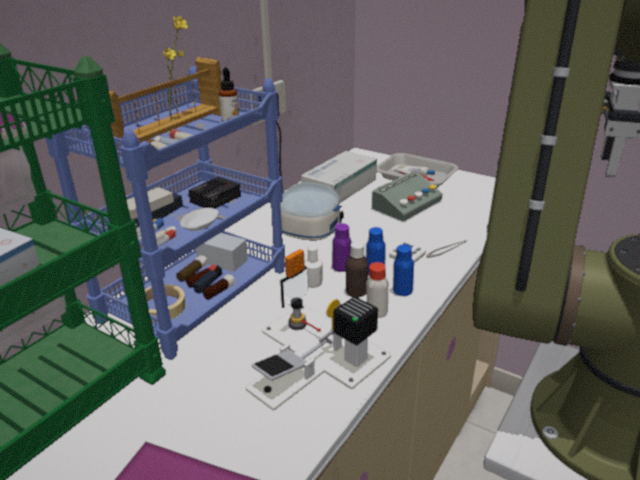

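Top view: the fin is orange at (250,238), the needle red at (250,262), the camera black at (237,306), the pedal pad black at (183,267), the red-capped bottle at (311,289). The blue and purple bottles at (354,297), (371,258) and (360,224), the brown one with white cap at (330,259), and the dropper at (321,215) are not it. The blue shelf stands just beyond the fin.

Run:
```python
from h import *
c=np.load("top0.npy",allow_pickle=True).item(); P=pts(c); im=c["img"]; hsv=cv2.cvtColor(im,cv2.COLOR_BGR2HSV)
H,S,V=hsv[...,0].astype(int),hsv[...,1],hsv[...,2]
def rep(n,m,box):
    u0,u1,v0,v1=box; k=np.zeros(m.shape,bool); k[v0:v1,u0:u1]=m[v0:v1,u0:u1]
    v,u=np.nonzero(k); p=P[k]; r=cv2.minAreaRect(np.stack([u,v],1).astype(np.float32))
    print(n,len(u),"px",np.round([u.mean(),v.mean()],1),"med",np.round(np.median(p,0)),"min",p.min(0).round(),"max",p.max(0).round(),"rect",np.round(r[0],1),np.round(r[1],1),round(r[2],1))
    return r[0]
z=P[...,2]
def show(r,h): print("   ->",ray(c,r[0],r[1],h).round(1))
r=rep("fin",(H>8)&(H<22)&(S>150)&(z>150),(225,275,225,255)); show(r,170)
r=rep("redcap",((H<8)|(H>172))&(S>120)&(z>85),(295,330,275,305)); show(r,108)
r=rep("camera",(z>110),(215,260,285,330)); show(r,120)
r=rep("pad",(V<80)&(z>30)&(z<80),(165,197,250,285)); show(r,57)
r=rep("needle",((H<6)|(H>174))&(S>150)&(z<60),(240,262,248,275));show(r,28)
r=rep("yellow",(H>20)&(H<35)&(S>120),(228,262,275,292))
r=rep("brown",(z>100),(315,345,245,275)); show(r,118)
r=rep("dropper",(z>70),(305,335,203,228)); show(r,90)
# shelf extents
k=np.zeros_like(z,bool);k[0:200,90:340]=1
k&=(z>30)
p=P[k]
for a,b in [(30,150),(150,250),(250,350),(350,500)]:
    q=p[(p[:,2]>a)&(p[:,2]<b)]
    if len(q): print(a,b,"minx",np.percentile(q[:,0],[0,1,5]).round(),"y",np.percentile(q[:,1],[1,99]).round())
q=p[(p[:,1]<80)&(p[:,1]>-200)]; i=np.argsort(q[:,0])[:3]; print(q[i].round())
cv2.imwrite("pics/c.png",cv2.resize(np.vstack([im[200:330,160:380]]),None,fx=3.5,fy=3.5,interpolation=cv2.INTER_CUBIC))
```

```text
fin 135 px [246.5 237. ] med [550.  63. 170.] min [479. -64. 152.] max [ 558.   84. 1125.] rect [246.5 237.2] [22.   6.4] 9.5
   -> [549.9  63.8 170. ]
redcap 189 px [310.9 289.4] med [451. -61. 108.] min [435. -75.  93.] max [ 479.  -47. 1125.] rect [311.  289.5] [15. 14.] 90.0
   -> [450.6 -61.1 108. ]
camera 840 px [235.4 307.7] med [412.  88. 121.] min [380. -64. 110.] max [ 479.  121. 1125.] rect [237.2 307.2] [34.2 43. ] 87.6
   -> [413.3  85.3 120. ]
pad 491 px [182.2 267.4] med [492. 215.  56.] min [467. 189.  44.] max [515. 241.  65.] rect [182.2 267.4] [24.3 20.6] 10.3
   -> [491.3 214.2  57. ]
needle 26 px [250.6 259. ] med [511.  72.  31.] min [493.  67.  26.] max [534.  78.  35.] rect [250.4 258.4] [ 2.1 19.4] 10.0
   -> [513.8  72.9  28. ]
yellow 28 px [241.6 283.5] med [460.  79. 109.] min [457.  65.   9.] max [463.  97. 115.] rect [241.5 283.5] [15.3  2. ] 11.3
brown 140 px [329.4 258. ] med [514. -97. 119.] min [ 479. -110.  101.] max [ 527.  -64. 1125.] rect [326.9 258.9] [13.  18.5] 70.0
   -> [512.6 -92.  118. ]
dropper 86 px [320.7 212.6] med [609. -78.  91.] min [479. -88.  74.] max [ 619.  -64. 1125.] rect [319.7 213.7] [10.  27.3] 37.9
   -> [607.3 -76.4  90. ]
30 150 minx [670. 674. 678.] y [-110.  428.]
150 250 minx [673. 677. 687.] y [-103.  332.]
250 350 minx [670. 674. 678.] y [-99. 341.]
350 500 minx [682. 688. 694.] y [-81. 253.]
[[ 479.  -64. 1125.]
 [ 479.  -64. 1125.]
 [ 479.  -64. 1125.]]
```

View pics/c.png

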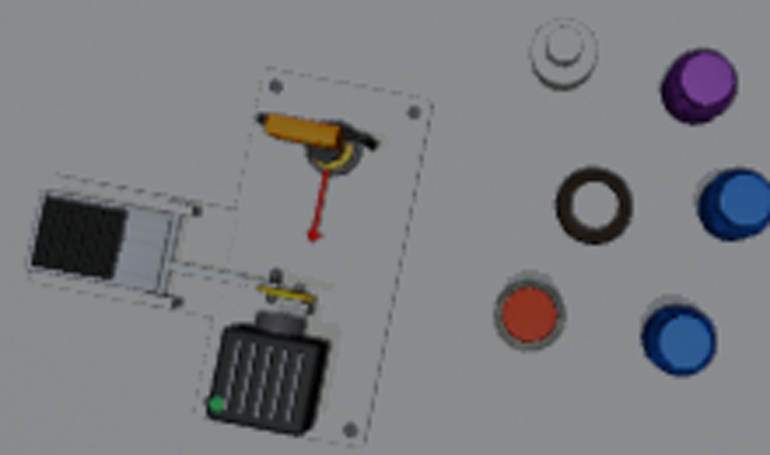

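The crop confirms it: at crop (530,313) is the only red cap, on a white bottle 160 mm from the axis on the -y side. The sizes agree, and the stand's yaw is about -9°. I'll go to the pedal first with the gripper shut.

Request:
{"fn": "arm_command", "kwargs": {"plan": [[-1,0,0,-0.03,0],[-1,0,0,-0.03,0],[-1,0.0312,-0.037,0,0],[-1,0.0312,-0.037,0,0],[-1,0.0312,-0.037,0,0],[-1,0.0312,-0.037,0,0],[-1,0.0312,-0.037,0,0],[-1,0.0312,-0.037,0,0],[-1,0.0312,-0.037,0,0],[-1,0.0312,-0.037,0,0],[-1,0.0312,-0.037,0,0],[-1,0.0312,-0.037,0,0],[-1,0.0312,-0.037,0,0],[-1,0.0312,-0.037,0,0],[-1,0.0312,-0.037,0,0],[-1,0.0312,-0.037,0,0],[-1,0.0312,-0.037,0,0],[-1,0.0312,-0.037,0,0],[-1,0.0312,-0.037,0,0],[-1,0,0,0,0]], "newtons": 20}}

```text
clock: 2.6
eef_pos: [490.5, 219.1, 264.2]
eef_rot: [-3.142, 0.002, 0.271]
wrist_force: [-0.4, -0.5, 0.1]
finger_gap: 0.8
finger_force: 0.0
```

Request:
{"fn": "arm_command", "kwargs": {"plan": [[-1,0,0,0,-0.187],[-1,0,0,0,-0.187],[-1,0,0,0,-0.187],[-1,0,0,0,-0.187],[-1,0,0,0,-0.187],[-1,0,0,0,-0.187],[-1,0,0,0,-0.022],[-1,0,0,0,0]]}}

```text
clock: 3.6
eef_pos: [490.3, 216.6, 265.4]
eef_rot: [-3.142, 0.0, 1.409]
wrist_force: [-0.1, 0.8, 0.1]
finger_gap: 0.2
finger_force: 0.0
```

Request:
{"fn": "arm_command", "kwargs": {"plan": [[-1,0,0,0.04,0],[-1,0,0,0.05,0],[-1,0,0,0.05,0],[-1,0,0,0.04,0],[-1,0,0,0.015,0],[-1,0,0,0.005,0],[-1,0,0,0.005,0],[-1,0,0,0.005,0],[-1,0,0,0.005,0],[-1,0,0,0.005,0],[-1,0,0,0,0]]}}

```text
clock: 4.97
eef_pos: [490.8, 217.3, 45.7]
eef_rot: [3.141, -0.001, 1.413]
wrist_force: [2.2, 2.6, 5.4]
finger_gap: 0.6
finger_force: 2.1
```

Request:
{"fn": "arm_command", "kwargs": {"plan": [[-1,0,0,0.004,0],[-1,0,0,0.004,0],[-1,0,0,0,0],[-1,0,0,0,0]]}}

```text
clock: 5.48
eef_pos: [490.9, 217.6, 38.3]
eef_rot: [3.14, -0.001, 1.413]
wrist_force: [0.8, 5.4, 6.8]
finger_gap: 0.5
finger_force: 3.9
```

Request:
{"fn": "arm_command", "kwargs": {"plan": [[-1,0,0,0.003,0],[-1,0,0,0.002,0],[-1,0,0,0,0],[-1,0,0,0,0]]}}

```text
clock: 5.98
eef_pos: [491.0, 217.6, 33.4]
eef_rot: [3.14, -0.001, 1.413]
wrist_force: [1.4, 4.4, 9.5]
finger_gap: 0.1
finger_force: 5.0
```

Request:
{"fn": "arm_command", "kwargs": {"plan": [[-1,0,0,0.002,0],[-1,0,0,0.001,0],[-1,0,0,0,0],[-1,0,0,0,0]]}}

```text
clock: 6.48
eef_pos: [491.1, 217.6, 31.0]
eef_rot: [3.14, -0.001, 1.413]
wrist_force: [-3.1, 2.8, 16.5]
finger_gap: 0.6
finger_force: 8.5
```

Force jumped to 16.5 N at z = 31: that's the stop. I'll lift, open, and check the shutter.

Request:
{"fn": "arm_command", "kwargs": {"plan": [[-1,0,0,-0.01,0],[-1,0,0,-0.02,0],[-1,0,0,-0.05,0],[-1,0,0,-0.06,0],[-0.3,0,0,-0.06,0],[-0.3,0,0,-0.02,0],[-0.3,0,0,0,0],[-0.3,0,0,0,0]]}}

```text
clock: 7.48
eef_pos: [489.9, 216.8, 247.8]
eef_rot: [-3.139, 0.001, 1.413]
wrist_force: [0.0, 0.0, 1.0]
finger_gap: 32.5
finger_force: 0.0
```

Run:
```python
from h import *
c=eyes.camera("top"); d=eyes.camera("side"); w=eyes.camera("wrist")
A=cv2.resize(c["img"][200:330,160:380],None,fx=1.8,fy=1.8); B=cv2.resize(d["img"][220:410,230:430],None,fx=2,fy=2)
h=max(len(A),len(B)); pad=lambda a:np.vstack([a,np.zeros((h-len(a),a.shape[1],3),np.uint8)])
cv2.imwrite("pics/d.png",np.hstack([pad(A),pad(B)])[:600,:800])
```

```text
(no output)
```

View pics/d.png

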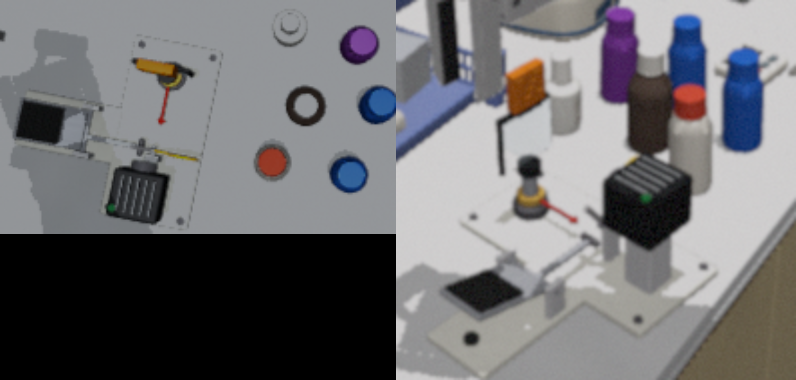

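The shutter is swung aside (yellow at left-panel (178,155), beside the lens) and stayed there. Next I'll go above the fin.

Request:
{"fn": "arm_command", "kwargs": {"plan": [[0,-0.0354,0.0208,0,0],[0,-0.0354,0.0208,0,0],[0,-0.0354,0.0208,0,0],[0,-0.0354,0.0208,0,0],[0,0,0,0,0],[0,0,0,0,0]]}}

```text
clock: 8.38
eef_pos: [550.0, 64.6, 248.9]
eef_rot: [-3.141, 0.0, 1.413]
wrist_force: [1.1, -0.5, -0.5]
finger_gap: 46.8
finger_force: 0.0
```

Run:
```python
from h import *
s=manip.read_state(); print(s["eef_pos"],s["eef_rot"],s["finger_gap"])
c=eyes.camera("wrist"); cv2.imwrite("pics/w1.png",c["img"]); print(c["eye"],c["orientation"])
P=pts(c); hsv=cv2.cvtColor(c["img"],cv2.COLOR_BGR2HSV); H,S=hsv[...,0],hsv[...,1]
z=P[...,2]; k=(H>8)&(H<22)&(S>150)&(z>164)&(z<180)
v,u=np.nonzero(k); print(len(u))
if len(u):
    q=P[k]; r=cv2.minAreaRect(q[:,:2].astype(np.float32)); print(r,np.median(q,0))
```

```text
[549.96281027  64.57038468 248.92881722] [-3.14064842e+00  2.29592732e-05  1.41270208e+00] 46.79395615218355
[561.57552749 145.39274985 427.26744526] [ 2.85867344e+00  8.38942293e-04 -1.57646689e-01]
652
((549.1303100585938, 66.02596282958984), (37.33053970336914, 8.866803169250488), 80.70176696777344) [548.91357692  67.24703423 169.05647427]
```

View pics/w1.png

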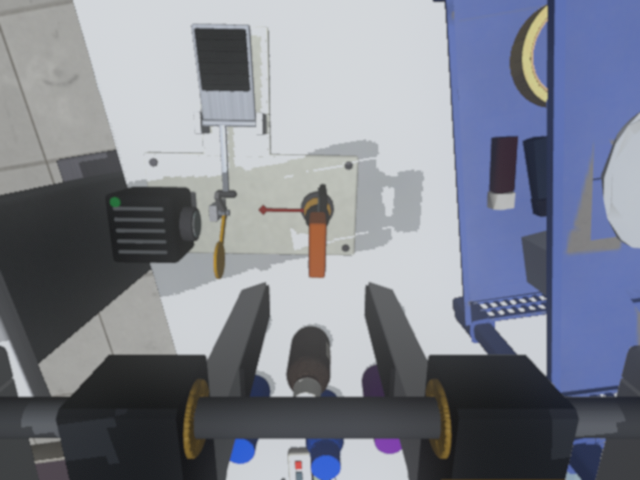

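Wrist view: fin at (317,245), between the fingers' line, its measured centre (549,66) with yaw 80.7° matching the tool; the camera lens is clear, with the shutter at (219,258) aside. Next I'll descend and grip.

Request:
{"fn": "arm_command", "kwargs": {"plan": [[0,0.001,0,0.03,0],[0,0,0,0.03,0],[0,0,0,0.03,0],[0,0,0,0.015,0],[0,0,0,0.005,0],[0,0,0,0,0],[-1,0,0,0,0],[-1,0,0,0,0],[-1,0,0,0,0],[-1,0,0,0,0],[-1,0,0,0,0],[-1,0,0,0,0]], "newtons": 20}}

```text
clock: 9.93
eef_pos: [550.0, 65.1, 139.6]
eef_rot: [-3.141, 0.0, 1.413]
wrist_force: [-6.5, -1.4, 4.6]
finger_gap: 11.5
finger_force: 20.0
```

Request:
{"fn": "arm_command", "kwargs": {"plan": [[-1,0,-0.0007,0,-0.08],[-1,0,0,0,-0.1],[-1,0,0,0,-0.1],[-1,0,0,0,-0.1],[-1,0,0,0,-0.1],[-1,0,0,0,-0.05],[-1,0,0,0,0],[-1,0,0,0,0]], "newtons": 30}}

```text
clock: 10.92
eef_pos: [549.9, 65.1, 139.6]
eef_rot: [3.141, 0.0, 1.942]
wrist_force: [0.0, -1.8, 0.8]
finger_gap: 11.6
finger_force: 30.0
```

Run:
```python
from h import *
s=manip.read_state(); print(s["eef_pos"],s["eef_rot"],s["finger_gap"],s["wrist_force"],s["moment"])
ims=[]
for n in ["wrist","top","side"]:
    c=eyes.camera(n); np.save(f"{n}2.npy",c,allow_pickle=True)
    hsv=cv2.cvtColor(c["img"],cv2.COLOR_BGR2HSV); H,S=hsv[...,0],hsv[...,1]; P=pts(c); z=P[...,2]
    k=((H<6)|(H>174))&(S>130)&(z>15)&(z<42)&(np.hypot(P[...,0]-550,P[...,1]-65)<75)
    v,u=np.nonzero(k); print(n,"needle",len(u))
    if len(u)>12:
        g=np.array([ray(c,a,b,28) for a,b in zip(u,v)]).astype(np.float32)
        l=cv2.fitLine(g[:,:2],cv2.DIST_HUBER,0,.01,.01).ravel(); d=l[:2]; d=d*np.sign(-d[0])
        print(" dir",np.degrees(np.arctan2(d[1],d[0])),"pt",l[2:],"ext",g.min(0),g.max(0))
    k=((H<8)|(H>172))&(S>120)&(z>80)&(z<115)&(np.hypot(P[...,0]-450,P[...,1]+61)<30)
    v,u=np.nonzero(k); 
    if len(u)>10: print(" cap",len(u),u.mean().round(),v.mean().round(),np.median(P[k],0), ray(c,u.mean(),v.mean(),108 if n!="side" else 98))
c=np.load("wrist2.npy",allow_pickle=True).item(); d=np.load("side2.npy",allow_pickle=True).item()
cv2.imwrite("pics/e.png",np.hstack([cv2.resize(c["img"],(400,300)),cv2.resize(d["img"][210:390,230:470],(400,300))]))
```

```text
[549.89347001  65.13830521 139.58537399] [3.14113423e+00 2.64823171e-04 1.94160434e+00] 11.646860467772628 [ 0.01914762 -1.80674011  0.78039795] [-0.25637244 -0.17886443  0.00612478]
wrist needle 48
 dir -128.09682 pt [530.6458    42.285797] ext [521.89734  30.9435   28.     ] [538.88214   52.491714  28.      ]
 cap 866 97.0 386.0 [446.43136503 -52.72566173 106.72385265] [447.2766617  -51.26162351 108.        ]
top needle 18
 dir -126.185555 pt [523.78253   30.462605] ext [513.38135   19.096771  28.      ] [532.80756   43.608418  28.      ]
 cap 186 311.0 290.0 [449.74457548 -60.99006169 108.62467471] [450.12236115 -60.75969406 108.        ]
side needle 2
 cap 238 376.0 271.0 [447.31760448 -51.47760862 105.46714329] [451.38879615 -60.28050491  98.        ]
```

View pics/e.png

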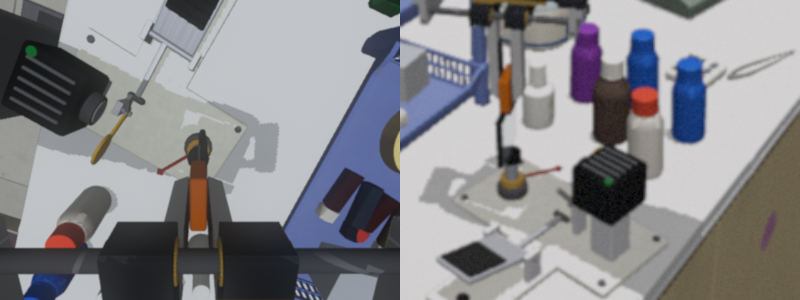

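Wrist panel: the needle (tip at (160,172), post at (197,150)) points at the red cap at (60,243). The needle measures -128.1° and the bearing from axis to cap is -128.2°; from the joint turn it should be about -128.6°. The grip holds at 30 N and the bottles haven't moved, so I'm handing in.

```bash
python3 -c "
from cell import ticket; print(ticket.sign_off())"
```

```text
the job is handed in; nothing more can be done
None
```

The job is handed in at about 11 s: the pedal was pressed to its stop, the shutter is clear of the lens, and the gripper is still holding the fin with the view on the red cap to within about 0.5°, apart from one coarse top-camera reading that was 2° off.

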